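# Feed a pack of plywood blanks to the router

### The arm

A 7-joint arm with a two-finger parallel gripper is mounted at the origin on the work surface. World frame = base frame: x ahead of the robot, y to its left, z up, the work surface at z = 0. Lengths are in m, angles in rad, forces in N, time in s.
With the tool pointing down it reaches from about 0.4 to 0.9 m from the base axis. Payload 5.6 kg.
Tool frame: the origin (TCP) lies midway between the tips of the shut fingers; the grasp point (between the pads) lies 19 mm behind it; y points along the fingers, z is the direction in which the jaws open and shut, and the axes are right-handed (so a half turn about y gives the same grasp; the last joint's range is limited). The gripper opens to 92 mm and grips with 3 to 60 N. Pads are 20 mm wide; open, the fingers measure 128 mm over their backs; the gripper's body (75 mm by 189 mm) begins 69 mm behind the grasp point.
Start: joints at [-1.276, 0.468, -0.012, 1.603, 0.006, 1.071, -0.056], TCP at [0.215, 0.613, 0.215] pointing down, gripper open.
Joint ranges: [-2.53, 2.53], [-0.31, 2.02], [-1.57, 1.55], [0.28, 2.44], [-1.29, 4.43], [0.15, 1.84], [-2.92, 2.92]. Speed limits (rad/s): [2.57, 2.57, 3.14, 3.14, 3.14, 3.14, 3.14].

### API

Orientations are given as a 3x3 rotation matrix whose columns are the frame's x, y, z axes.
In Python, from station import env, effector, solver, viewer, workorder, search_frame, tip_of gives the robot as it stands. Calls block until the motion is done:
- env.reach(position, orientation): joint-space move of the TCP to a pose.
- env.movel(position, frame=None, rate=0.15): straight line of the TCP; frame=None keeps the orientation; rate is the mean speed in m/s.
- env.goto_joints(angles): joint-space move.
- effector.release() and effector.grasp(squeeze=None): open the fingers fully, or close them until they stop; squeeze is the grip in N (None keeps the last).
- env.pause(seconds).
- solver.inverse_kinematics(position, orientation): joint angles nearest the present ones, or None.
- env.sense(): the state.
- viewer.read_camera(name): name is "side" or "top" or "wrist"; returns (picture, depth): 420x560x3 uint8, red, green, blue; 420x560 float32, m along the optical axis (not along the pixel's ray), 0 where there is no reading.
- viewer.camera_info(name): a dict with "intrinsics" (3x3 intrinsics, pixels), "eye" and "rotation" of the camera in the world; the wrist camera has in their place "T_tool_cam" (4x4, takes a point from camera to tool coordinates, whose origin is the TCP and whose axes are the tool frame's). Camera axes: x right, y up, looking along -z (the intrinsics and any distortion apply to the point x, -y, -z); pixel columns grow to the right and rows downward; lengths in m; the calibration is good to about 2 mm. A picture is of the moment at which its call begins: read the wrist's pose just before it. camera_info takes no time and is no camera call.
A pose or a line that the arm cannot do raises env.PlanningError and nothing moves.
- workorder.finish_job(): hands the job in, once; it reports no verdict.
Trained networks look in the newest picture that a camera, given by its name, has taken for a name from the list of things; names that differ only in an ending like _2 or _b are one class to them, and where a whole thing is asked for, a point or a joint stands for the part that bears it (a point fixed in the world has none). Each returns a list of dicts, best first, with "score" (0 to 1); they miss things now and then, are a little off and sometimes report something else, mostly with a low value. They report only what shows in the picture. A call takes as long as a camera call. They do not tell look-alikes from the thing itself.
- search_frame(camera, name): "at" ([x, y, z] in m, in world coordinates, good to about 4 mm: the middle of the surface that is visible of it).
- tip_of(camera, name): "at" ([x, y, z] in m, in world coordinates, good to about 4 mm: a listed point, or the origin of a listed thing).
The state is a dict: "t": time; "joint_positions": joint angles; "joint_velocities": joint speeds; "tau": joint torques, N m; "ee_pos": TCP position; "tcp_rot": TCP orientation; "wrist_force": force on the tool from outside, world axes, zero at the start; "moment": the same for the moment, N m; "gripper_width": finger opening in m.
Only numpy, scipy, OpenCV 4.12 (cv2) and the standard library are available. Lean on these libraries where they do the work, as an engineer would, in place of code of your own. Each camera call takes 0.05 s, during which the arm holds its last target.

### The job

With the carriage at its load notch, feed all the plain plywood blanks out of the bottom of the magazine, one at a time (move the red pusher to its stop, let it spring back, draw the blank straight out level before lifting it), and lay them, with the stray one if there is one on the bench, flat in one squared-up stack inside the yellow outline on the carriage's plate. Then set the steel hold-down weight centred and flat on top of the stack. Finally pull up the spring index knob, slide the carriage just one notch towards the router, from the green mark to the orange one, and let the pin drop fully home, with the stack and weight still in place and the other things on the bench left alone.

Things in the scene. Friction and masses are not known exactly. Their poses are not given: they have to be found in the camera images.
- blank1: Plain plywood blank (all are alike), 50 (own x) x 70 (own y) x 10 mm thick (z), 25 g; origin at the centre of its underside. Starts in the magazine's stack, long side along the magazine's y.
- blank2: Plain plywood blank (all are alike), 50 (own x) x 70 (own y) x 10 mm thick (z), 25 g; origin at the centre of its underside. Starts in the magazine's stack, long side along the magazine's y.
- blank3: Plain plywood blank (all are alike), 50 (own x) x 70 (own y) x 10 mm thick (z), 25 g; origin at the centre of its underside. Starts in the magazine's stack, long side along the magazine's y.
- blank4: Plain plywood blank (all are alike), 50 (own x) x 70 (own y) x 10 mm thick (z), 25 g; origin at the centre of its underside. Starts in the magazine's stack, long side along the magazine's y; absent in some starts.
- blank5: Plain plywood blank (all are alike), 50 (own x) x 70 (own y) x 10 mm thick (z), 25 g; origin at the centre of its underside. Starts lying by itself on the bench; absent in some starts.
- magazine: Fixed gravity magazine. Origin on the table under its tower's centre; z up; blanks leave at the bottom towards its -y. Tower 63 (x) by 83 (y) mm outside, open top 105 mm above the table, walls 5 mm; the blanks lie centred with 1.5 mm play and drop by themselves. The front wall (-y, clear window, outer face 41.5 mm from the origin) ends 13.5 mm above the floor: just one blank passes under it.
- mag_floor (a point): Centre of the magazine's floor, 45 mm above the table; axes as the magazine's. In front of the tower a tongue 30 mm wide (10 mm of a blank overhangs each side), level with the floor, underside 33 mm above the table, runs out to 103 mm from here. Behind the tower a base with guides, 60 mm wide, top 57 mm above the table, runs to 164 mm.
- pusher (a joint): Pusher travel: 0 (rest, rear) to 0.066 m (stop). At the stop the lowest blank has moved 62 to 66 mm to the magazine's -y: about 54 mm stands out on the tongue, a 15 mm tail is still under wall and stack. Draw it 20+ mm further, straight and level, before lifting. Let go, a spring (2 N at rest, 3 N at the stop; damped, 2 s) returns the pusher and the next blank sinks; push again only when both are done.
- pusher_grip (a point): Middle of the pusher's red upright post, 15 mm below its top. The post is 26 (x) by 16 mm (y), stands behind the tower (127.5 mm from the magazine's origin towards +y at rest), its top 145 mm above the table, 40 mm over the tower: it can be pinched across x from above, or pushed from behind, to the magazine's -y without meeting the tower. Axes as the magazine's.
- slide: Fixed base of the indexing slide, 205 x 300 mm, 16 mm high. Origin on the table; the carriage runs along its y and moves to its -y (towards the router) as the joint grows. Three notches 60 mm apart in a steel bar: load (green mark, its y = +60 mm), work (orange mark, y = 0), unload (white mark, y = -60 mm).
- carriage (a joint): Position of the carriage: 0 m at the load notch (start), 0.060 m at the work notch, 0.120 m at the unload notch. About 2 N of friction; it stays where it is left. It moves only about 2 mm while the plunger is down in a notch.
- plunger (a joint): Lift of the carriage's spring index plunger: 0 = pin fully down in a notch, 0.010 m = pin tip level with the top of the bar (it rides there between notches), 0.015 m = upper stop. Above about 0.011 m the carriage is free. The spring pulls down with 3.5 N (5 N at the top); let go within 2 mm of a notch it drops in, below 0.003 m.
- knob_grip (a point): On the axis of the plunger's black knob (upright cylinder 24 mm across, 27 mm high, red ring near its top), 11 mm below its top, 77 mm above the table when down; rises with the plunger. It stands 100 mm from the plate's centre, on the robot's side, over a bracket of the carriage (top 46 mm above the table; brass collar 20 mm across to 52 mm). Axes as the slide's.
- plate_centre (a point): Centre of the top of the carriage's dark plate, 105 (x) x 130 (y) mm, 46 mm above the table; moves with the carriage. A yellow outline 52 x 72 mm round it marks where the blanks go: their long side along the plate's y. Axes as the slide's.
- weight: Steel hold-down weight: square ring 46 x 46 x 28 mm high with a 24 mm square opening and two yellow stripes on top, about 0.32 kg; origin at the centre of its underside, z up. Starts standing on the table.
- goggles: Bystander: red safety goggles. Leave alone.
- clamp: Bystander: aluminium hold-down clamp with a bolt, 75 x 28 x 42 mm high. Leave alone.
- bit_rack: Bystander: white plastic rack with four cutter bits, 50 x 110 x 62 mm high. Leave alone.
- brush: Bystander: hand brush lying down. Leave alone.
- spanner: Bystander: open-ended spanner lying down. Leave alone.
- engraved_offcut: Bystander: thin plywood board with burnt rings on it, 80 x 110 x 6 mm. Leave alone.
- edge_finder: Bystander: brass cylinder, 35 mm across, 24 mm high. Leave alone.
There are look-alikes about, which are no part of the job. There is more than one size of the weight; the job needs the larger. What is shaped like the blank5 but white is not meant.

How it is judged:
On the way, in this order (a step that is already met when the one before it is completed fails the run):
1. all blanks lie in one centred stack on the plate, the carriage pinned at the load notch (horizontal distance between each of blank1, blank2, blank3, blank4, blank5 and plate_centre below 0.009 m and angle between the y axis of each of blank1, blank2, blank3, blank4, blank5 and the y axis of plate_centre, either way round below 0.16 rad and angle between each of blank1, blank2, blank3, blank4, blank5's own z axis and vertical below 0.1 rad and z of blank1 in the frame of plate_centre between -0.004 and 0.047 m and linear speed of each of blank1, blank2, blank3, blank4, blank5 below 0.03 m/s and z of blank2 in the frame of plate_centre between -0.004 and 0.047 m and z of blank3 in the frame of plate_centre between -0.004 and 0.047 m and z of blank4 in the frame of plate_centre between -0.004 and 0.047 m and z of blank5 in the frame of plate_centre between -0.004 and 0.047 m and value of joint carriage below 0.005 m and value of joint plunger below 0.003 m), for 0.2 s.
2. the weight stands centred on top of the stack, the carriage still pinned at the load notch (all of step 1 and horizontal distance between weight and plate_centre below 0.012 m and angle between weight's own z axis and vertical below 0.1 rad and linear speed of weight below 0.03 m/s and z of each of blank1, blank2, blank3, blank4, blank5 in the frame of weight below -0.005 m and z of weight in the frame of plate_centre between 0.02 and 0.056 m), for 0.2 s.
3. the carriage is pinned at the work notch with stack and weight still on it (horizontal distance between each of blank1, blank2, blank3, blank4, blank5 and plate_centre below 0.009 m and angle between the y axis of each of blank1, blank2, blank3, blank4, blank5 and the y axis of plate_centre, either way round below 0.16 rad and angle between each of blank1, blank2, blank3, blank4, blank5, weight's own z axis and vertical below 0.1 rad and z of blank1 in the frame of plate_centre between -0.004 and 0.047 m and linear speed of each of blank1, blank2, blank3, blank4, blank5, weight below 0.03 m/s and z of blank2 in the frame of plate_centre between -0.004 and 0.047 m and z of blank3 in the frame of plate_centre between -0.004 and 0.047 m and z of blank4 in the frame of plate_centre between -0.004 and 0.047 m and z of blank5 in the frame of plate_centre between -0.004 and 0.047 m and horizontal distance between weight and plate_centre below 0.012 m and z of each of blank1, blank2, blank3, blank4, blank5 in the frame of weight below -0.005 m and z of weight in the frame of plate_centre between 0.02 and 0.056 m and value of joint carriage between 0.055 and 0.065 m and value of joint plunger below 0.003 m), for 0.2 s.
At the end, for the whole second after the job is handed in: All blanks flat, within 9 mm of the plate's centre and 0.16 rad of its long side; the weight flat (0.1 rad) on top of them, within 12 mm of the centre; carriage within 5 mm of the work notch (0.060 m), plunger below 3 mm; all at rest (all of step 3); the robot touches nothing.
It fails at once if a bystander is moved more than 4 cm (distance of any of goggles, clamp, bit_rack, brush, spanner, engraved_offcut, edge_finder from where it was at the start of the episode above 0.04 m).
Of blank4, blank5 only 1 to 2 are there at a start; the rules pass over those that are not, and their reading is None.
At some moment in a run one of weight may be knocked a few centimetres aside while the robot is not near it.
Once in a run the grip may slacken for a moment while it holds something.
It also fails if it takes over 210 s, if anything falls off the work surface, if the arm or the gripper's body presses on something with over 40 N, if the wrist force passes 120 N, or if a joint passes its speed limit or range.

## Working session

There is one attempt and no reset: what is moved stays moved. The work goes in short steps, each a Python script; the robot and the scene stay as the last script left them, time stands still between calls to the robot, and variables do not carry over. Pictures are saved under pics/ and viewed, and the job is handed in when it is done.

```bash
ls; mkdir -p pics; python3 - <<'E'
from station import env, effector, solver, viewer, workorder, search_frame, tip_of
import cv2, numpy as np
s=env.sense(); print(s['t'],s['ee_pos'],s['tcp_rot'],s['gripper_width'])
for c in ['side','top','wrist']:
    p,d=viewer.read_camera(c); cv2.imwrite(f'pics/a_{c}.png',p[:,:,::-1]); i=viewer.camera_info(c); print(c,{k:np.round(v,4).tolist() if not isinstance(v,str) else v for k,v in i.items()})
for c in ['top','side']:
  for n in ['blank1','magazine','mag_floor','pusher_grip','slide','knob_grip','plate_centre','weight']:
    f=tip_of(c,n); print(c,n,[(round(a['score'],2),np.round(a['at'],3).tolist()) for a in f[:6]])
print(env.sense()['t'])
E
```

```text
pics
0.0 [0.21530356 0.6126881  0.2136558 ] [[ 9.43463061e-01 -4.50201476e-04  3.31477374e-01]
 [-3.31477652e-01 -1.69068711e-03  9.43461556e-01]
 [ 1.35676741e-04 -9.99998469e-01 -1.74433257e-03]] 0.09237842018211755
side {'intrinsics': [[389.2728, 0.0, 282.5231], [0.0, 389.2728, 212.4743], [0.0, 0.0, 1.0]], 'eye': [0.3358, -0.5457, 0.6368], 'rotation': [[0.9343, 0.2281, -0.274], [-0.3564, 0.5817, -0.7311], [-0.0074, 0.7808, 0.6248]]}
top {'intrinsics': [[531.5523, 0.0, 275.5387], [0.0, 531.5523, 201.3072], [0.0, 0.0, 1.0]], 'eye': [0.3244, 0.0621, 1.4412], 'rotation': [[0.0135, 0.9843, -0.1761], [-0.9999, 0.0138, 0.0007], [0.0032, 0.176, 0.9844]]}
wrist {'intrinsics': [[299.1372, 0.0, 280.8969], [0.0, 299.1372, 213.6434], [0.0, 0.0, 1.0]], 'T_tool_cam': [[0.0005, -0.9588, -0.2841, -0.0813], [-0.0008, 0.2841, -0.9588, -0.1705], [1.0, 0.0007, -0.0006, 0.0003], [0.0, 0.0, 0.0, 1.0]]}
top blank1 [(0.98, [0.597, 0.031, 0.0]), (0.9, [0.791, 0.214, 0.0]), (0.82, [0.515, 0.247, 0.064]), (0.62, [0.327, -0.2, 0.003])]
top magazine [(0.41, [0.509, 0.249, 0.044])]
top mag_floor [(0.6, [0.509, 
[... 287 characters left out ...]
 0.046])]
top weight [(0.51, [0.594, 0.131, 0.002]), (0.49, [0.508, 0.004, -0.0])]
side blank1 [(0.82, [0.787, 0.212, -0.001]), (0.78, [0.596, 0.029, -0.001]), (0.51, [0.511, 0.249, 0.044]), (0.43, [0.51, 0.252, 0.064]), (0.2, [0.372, 0.106, 0.001])]
side magazine [(0.64, [0.509, 0.254, -0.003]), (0.37, [0.77, -0.161, 0.001])]
side mag_floor [(0.91, [0.514, 0.25, 0.048]), (0.29, [0.77, -0.162, 0.0])]
side pusher_grip [(0.59, [0.53, 0.377, 0.133])]
side slide [(0.94, [0.568, -0.219, 0.0]), (0.54, [0.528, 0.376, 0.132])]
side knob_grip [(0.59, [0.466, -0.162, 0.077])]
side plate_centre [(0.68, [0.565, -0.159, 0.046])]
side weight [(0.8, [0.509, 0.007, 0.004]), (0.5, [0.59, 0.131, 0.001])]
0.95
```

View pics/a_top.png

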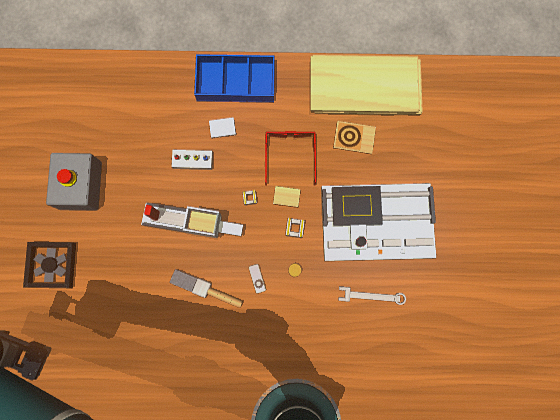

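View pics/a_side.png

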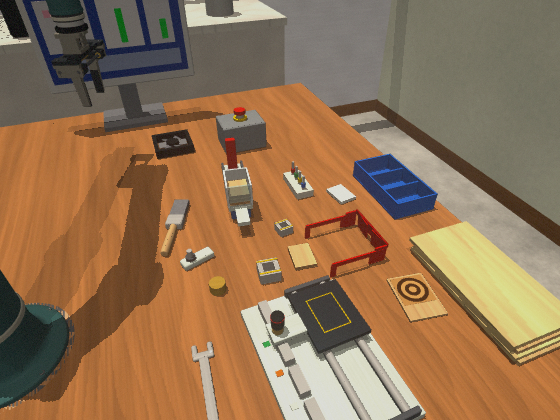

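View pics/a_wrist.png

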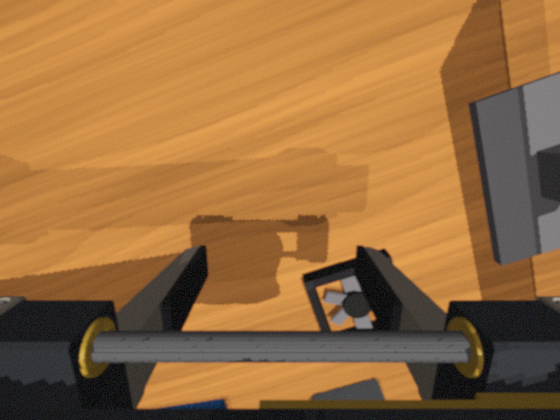

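The top view shows the magazine with its pusher at (150,212) and (203,220). The stray blank is at (287,197), with the white look-alike at (222,127). The large weight is at (296,228) and the small one at (250,198). The slide and its plate are at (357,205), and the knob is at (361,241). Next I'll take closer wrist views.

```bash
cat > h.py <<'E'
from station import env, effector, solver, viewer, workorder, search_frame, tip_of
import cv2, numpy as np
def R(th):  # jaws along (cos th, sin th), tool down
    c,s=np.cos(th),np.sin(th)
    return np.array([[s,0,c],[-c,0,s],[0,-1,0]])
def T(): 
    s=env.sense(); return np.array(s['ee_pos']),np.array(s['tcp_rot'])
def cloud(cam):
    i=viewer.camera_info(cam)
    if cam=='wrist':
        p,r=T(); M=np.array(i['T_tool_cam']); Rc=r@M[:3,:3]; e=p+r@M[:3,3]
    else: Rc=np.array(i['rotation']); e=np.array(i['eye'])
    pic,d=viewer.read_camera(cam); K=np.array(i['intrinsics'])
    h,w=d.shape; u,v=np.meshgrid(np.arange(w),np.arange(h))
    if 'distortion' in i: print('distortion',i['distortion'])
    P=np.stack([(u-K[0,2])/K[0,0]*d,-(v-K[1,2])/K[1,1]*d,-d],-1)
    W=P@Rc.T+e; W[d==0]=np.nan
    return pic,d,W
def rect(W,mask):
    pts=W[mask][:,:2]
    (c,s,a)=cv2.minAreaRect((pts*1000).astype(np.float32))
    return np.round(np.array(c)/1000,4),np.round(s,1),round(a,1)
def look(target,th,h):  # TCP so that optical axis hits target, with TCP z = h
    M=np.array(viewer.camera_info('wrist')['T_tool_cam']); r=R(th)
    off=r@M[:3,3]; ax=-(r@M[:3,2]); 
    z=h+off[2]; k=(z-target[2])/-ax[2]; 
    p=np.array(target)-k*ax-off; p[2]=h
    return p,r
def save(n,pic): cv2.imwrite(f'pics/{n}.png',pic[:,:,::-1])
def st(): 
    s=env.sense(); print('t',round(s['t'],2),'p',np.round(s['ee_pos'],4),'w',round(s['gripper_width'],4),'F',np.round(s['wrist_force'],1))
    return s
E
python3 - <<'E'
from h import *
for th in [np.deg2rad(-10),np.deg2rad(170)]:
    p,r=look([0.51,0.25,0.06],th,0.24); q=solver.inverse_kinematics(p,r); print(p,None if q is None else np.round(q,2))
for tt,th in [((0.56,-0.16,.05),0.03),((0.56,-0.16,.05),np.pi+0.03),((0.56,-0.16,.05),np.pi/2),((0.56,-0.16,.05),-np.pi/2)]:
    p,r=look(tt,th,0.24); q=solver.inverse_kinematics(p,r); print(p,None if q is None else np.round(q,2))
pic,d,W=cloud('top')
Z=W[:,:,2]
np.set_printoptions(precision=3,suppress=True,linewidth=200)
print('stack',Z[212:228:3,185:222:4])
E
```

```text
[0.51339128 0.27232626 0.24      ] [-0.89  0.34  0.43  1.77 -0.16  1.07 -0.58]
[0.50660872 0.22767374 0.24      ] [-0.39  0.29 -0.11  1.81  0.04  1.05  2.45]
[ 0.55869051 -0.13448868  0.24      ] [-0.48  0.39  0.86  1.81 -0.33  1.09  0.52]
[ 0.56130949 -0.18551132  0.24      ] [-0.63  0.69  1.35  1.78 -0.71  1.27 -2.2 ]
[ 0.53446088 -0.16054368  0.24      ] [-0.4   0.34  0.79  1.84 -0.28  1.07  2.07]
[ 0.58553912 -0.15945632  0.24      ] [-0.51  0.51  1.    1.73 -0.47  1.15 -0.94]
stack [[ 0.049  0.081  0.074  0.075  0.07   0.079  0.098  0.104  0.108 -0.002]
 [ 0.103  0.078  0.078  0.075  0.074  0.075  0.071  0.071  0.106 -0.   ]
 [ 0.106  0.078  0.073  0.078  0.073  0.074  0.075  0.078  0.1   -0.005]
 [ 0.109  0.076  0.079  0.078  0.073  0.079  0.079  0.076  0.1    0.043]
 [ 0.105  0.072  0.072  0.071  0.073  0.075  0.077  0.076  0.083  0.046]
 [ 0.095  0.078  0.072  0.077  0.077  0.073  0.077  0.068  0.08   0.039]]
```

```bash
python3 - <<'E'
from h import *
p,r=look([0.515,0.27,0.06],np.deg2rad(-10),0.30); env.reach(p,r); st()
pic,d,W=cloud('wrist'); save('w_mag',pic); np.save('w_mag.npy',W)
for n in ['mag_floor','pusher_grip','blank1','magazine']:
    f=tip_of('wrist',n); print(n,[(round(a['score'],2),np.round(a['at'],3).tolist()) for a in f[:4]])
p,r=look([0.55,-0.1,0.04],0.03,0.36); env.reach(p,r); st()
pic,d,W=cloud('wrist'); save('w_pl',pic); np.save('w_pl.npy',W)
for n in ['knob_grip','plate_centre','slide','blank5','weight']:
    f=tip_of('wrist',n); print(n,[(round(a['score'],2),np.round(a['at'],3).tolist()) for a in f[:4]])
E
```

```text
t 2.62 p [0.5203 0.3116 0.2995] w 0.0919 F [ 0.4  0.2 -0.2]
mag_floor []
pusher_grip []
blank1 [(0.88, [0.789, 0.214, 0.002]), (0.61, [0.511, 0.248, 0.067]), (0.6, [0.596, 0.029, -0.001])]
magazine [(0.59, [0.514, 0.248, 0.004])]
t 4.19 p [ 0.5492 -0.0342  0.3597] w 0.0916 F [-0.7 -0.6 -0.7]
knob_grip [(0.79, [0.465, -0.158, 0.08])]
plate_centre [(0.86, [0.566, -0.159, 0.045])]
slide [(0.81, [0.567, -0.22, 0.001])]
blank5 [(0.81, [0.789, 0.213, 0.003]), (0.75, [0.596, 0.028, -0.004]), (0.73, [0.57, -0.218, 0.004])]
weight [(0.76, [0.591, 0.13, 0.003]), (0.64, [0.508, 0.005, 0.002]), (0.63, [0.761, 0.026, -0.002])]
```

View pics/w_mag.png

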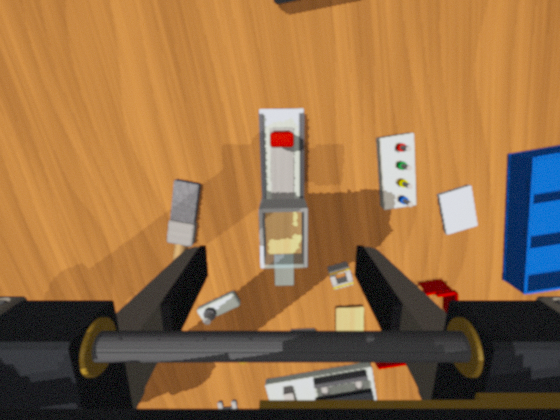

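View pics/w_pl.png

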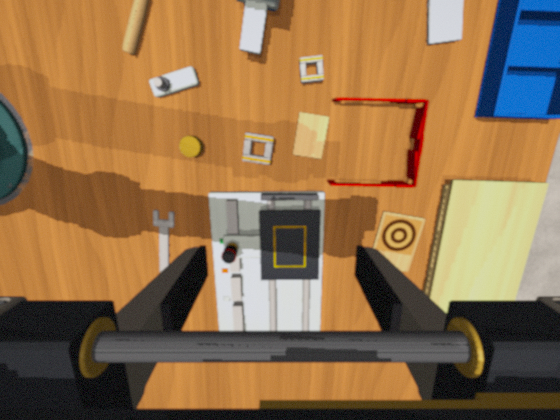

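Wrist views: the post is at (282,139), the tower at (284,236) and the tongue at (284,273). The plate's outline is at (290,246), the knob at (230,253), the stray blank at (310,135) and the large weight at (258,149). Now I'll fit poses to these.

```bash
cat > fit.py <<'E'
from h import *
from scipy import ndimage as nd
def comp(m,seed=None):
    l,n=nd.label(m)
    if seed is not None: return l==l[seed[1],seed[0]]
    s=nd.sum(m,l,range(1,n+1)); return l==1+np.argmax(s)
W=np.load('w_mag.npy'); pic=cv2.imread('pics/w_mag.png')[:,:,::-1].astype(int); Z=W[:,:,2]; X=W[:,:,0];Y=W[:,:,1]
r,g,b=pic[...,0],pic[...,1],pic[...,2]
red=(r>120)&(g<60)&(b<60)&(Z>0.1); m=comp(red); print('post',np.nanmean(W[m],0),rect(W,m&(Z>0.135)&(Z<.155)),np.nanmedian(Z[m]))
rim=(Z>0.09)&(Z<0.12)&(abs(X-.51)<.08)&(abs(Y-.25)<.08); print('rim',rect(W,comp(rim)),np.nanmedian(Z[rim]))
base=(Z>0.03)&(Z<0.07)&(Y>0.29)&(Y<.45)&(abs(X-.53)<.06); print('base',rect(W,comp(base)))
st_=(Z>0.065)&(Z<0.085)&(r>170)&(g>140)&(abs(X-.51)<.04)&(abs(Y-.25)<.05); print('stack',rect(W,comp(st_)),np.nanmedian(Z[st_]))
tong=(Z>0.035)&(Z<0.055)&(Y<0.21)&(Y>.12)&(abs(X-.50)<.04); print('tongue',rect(W,comp(tong)),np.nanmean(W[comp(tong)],0))
W=np.load('w_pl.npy'); pic=cv2.imread('pics/w_pl.png')[:,:,::-1].astype(int); Z=W[:,:,2]
X=W[:,:,0];Y=W[:,:,1]; r,g,b=pic[...,0],pic[...,1],pic[...,2]
yel=(r>150)&(g>110)&(b<90)&(abs(X-.566)<.06)&(abs(Y+.16)<.06); print('outline',rect(W,comp(yel)))
pl=(abs(X-.566)<.07)&(abs(Y+.16)<.09)&(Z>.03)&(Z<.06)&(r<110)&(g<110); print('plate',rect(W,comp(pl)),np.nanmedian(Z[pl]))
kn=(Z>0.065)&(Z<.11)&(abs(X-.467)<.03)&(abs(Y+.16)<.04); print('knob',np.nanmean(W[kn],0),rect(W,kn&(Z>.08)))
def wood(c,lo,hi,cond): 
    m=cond&(abs(X-c[0])<.06)&(abs(Y-c[1])<.06)&(Z>lo)&(Z<hi); return rect(W,comp(m)),np.nanmedian(Z[m])
print('stray',wood((.597,.03),.004,.016,r>0))
print('weight',wood((.508,.005),.018,.036,r>0)); print('small',wood((.592,.13),.008,.036,r>0))
E
python3 fit.py
```

```text
post [0.5317272  0.37764608 0.14511245] (array([0.5314, 0.3775]), array([14.5, 22.3]), 80.2) 0.14514545328852319
rim (array([0.5111, 0.2517]), array([83.7, 62.9]), 80.9) 0.1046743059797256
base (array([0.5261, 0.3522]), array([123.4,  60.8]), 81.2)
stack (array([0.5124, 0.2465]), array([64.5, 49.1]), 80.7) 0.07514394668718877
tongue (array([0.4971, 0.1653]), array([30.2, 28.5]), 80.9) [0.49747014 0.16595858 0.04513571]
outline (array([ 0.5471, -0.1868]), array([18.4, 35.6]), 43.7)
plate (array([ 0.5654, -0.1544]), array([106.2, 130.1]), 2.1) 0.04610955338775291
knob [ 0.46741698 -0.15578039  0.08437104] (array([ 0.4666, -0.1584]), array([24.2, 22.8]), 88.1)
stray ((array([0.5949, 0.032 ]), array([70.2, 50.3]), 83.3), np.float64(0.010303228794570574))
weight ((array([0.5072, 0.009 ]), array([46.1, 46.1]), 83.2), np.float64(0.028378429232965074))
small ((array([0.5896, 0.1332]), array([35. , 35.2]), 7.6), np.float64(0.02163748767058149))
```

```bash
cat > fit2.py <<'E'
from h import *
from scipy import ndimage as nd
def comp(m):
    l,n=nd.label(m)
    if n==0: return m
    s=nd.sum(m,l,range(1,n+1)); return l==1+np.argmax(s)
def fits(cam,W,pic):
    pic=pic.astype(int);X,Y,Z=W[...,0],W[...,1],W[...,2]; r,g,b=pic[...,0],pic[...,1],pic[...,2]
    def f(n,m):
        m=comp(m&np.isfinite(Z))
        if m.sum()>5: print(cam,n,rect(W,m),np.round(np.nanmean(W[m],0),4))
    f('plate',(abs(X-.566)<.07)&(abs(Y+.16)<.09)&(Z>.03)&(Z<.06)&(r<110)&(g<110))
    f('weight',(abs(X-.508)<.05)&(abs(Y-.006)<.05)&(Z>.018)&(Z<.036))
    f('stray',(abs(X-.597)<.06)&(abs(Y-.03)<.06)&(r>200)&(g>170)&(b>90)&(b<200)&(Z<.02))
    f('rim',(Z>0.09)&(Z<0.12)&(abs(X-.51)<.08)&(abs(Y-.25)<.08))
    f('post',(r>110)&(g<60)&(b<60)&(Z>0.135)&(Z<.155)&(abs(Y-.378)<.04))
E
python3 - <<'E'
from fit2 import *
st()
for c in ['top','side','wrist']:
    pic,d,W=cloud(c); fits(c,W,pic)
E
```

```text
t 4.49 p [ 0.5491 -0.035   0.3598] w 0.0918 F [0.4 0.5 0.2]
top plate (array([ 0.5682, -0.2004]), array([104.5,  40.5]), 1.5) [ 0.5636 -0.2046  0.0463]
top weight (array([0.5072, 0.0089]), array([45.9, 46.7]), 83.0) [0.5066 0.0088 0.0279]
top stray (array([0.5962, 0.0318]), array([68.3, 47.8]), 84.9) [0.6035 0.0403 0.0108]
top rim (array([0.5109, 0.2509]), array([83.6, 64.1]), 81.8) [0.5115 0.2513 0.1036]
top post (array([0.5312, 0.376 ]), array([13.2, 24.8]), 80.8) [0.5311 0.3762 0.1453]
side plate (array([ 0.5662, -0.1459]), array([108.7, 154.3]), 1.9) [ 0.5655 -0.1591  0.0454]
side weight (array([0.5084, 0.0068]), array([51.8, 46.1]), 82.3) [0.5078 0.0036 0.0266]
side stray (array([0.597 , 0.0295]), array([70.5, 48.2]), 84.1) [0.6051 0.0391 0.0103]
side rim (array([0.5124, 0.2491]), array([88.4, 62.6]), 81.0) [0.5123 0.2443 0.1001]
side post (array([0.5322, 0.3746]), array([15.6, 23.8]), 76.0) [0.5313 0.3733 0.1443]
wrist plate (array([ 0.5652, -0.1542]), array([106.6, 129.6]), 2.2) [ 0.5666 -0.1485  0.0461]
wrist weight (array([0.5072, 0.0092]), array([45.9, 46. ]), 83.1) [0.5073 0.0096 0.0281]
wrist stray (array([0.5967, 0.032 ]), array([69.2, 51.4]), 83.5) [0.5962 0.0332 0.0103]
```

```bash
cat >> h.py <<'E'
PL=np.array([0.5655,-0.1552]); PTH=np.deg2rad(2.1)
MO=np.array([0.5113,0.2508]); MTH=np.deg2rad(-9.0)
mx=np.array([np.cos(MTH),np.sin(MTH)]); my=np.array([-np.sin(MTH),np.cos(MTH)])
def P3(xy,z): return np.array([xy[0],xy[1],z])
E
python3 - <<'E'
from h import *
th=np.deg2rad(-96.5); c=np.array([.5960,.0318])
for (xy,z,t) in [(c,.10,th),(c,.002,th),(PL,.12,PTH-np.pi/2),(PL,.048,PTH-np.pi/2)]:
    print(np.round(solver.inverse_kinematics(P3(xy,z),R(t)),2))
env.reach(P3(c,.11),R(th)); env.movel(P3(c,.03)); 
pic,d,W=cloud('wrist'); save('stray1',pic); st()
E
```

```text
[-0.63  0.6   0.71  1.86 -0.51  0.87 -1.36]
[-0.57  0.75  0.63  1.89 -0.65  0.72 -1.25]
[-0.36  0.57  0.77  1.88 -0.5   0.9  -0.88]
[-0.31  0.68  0.7   1.91 -0.61  0.78 -0.8 ]
t 6.73 p [0.597  0.0316 0.0311] w 0.0915 F [1.  0.5 0.6]
```

View pics/stray1.png

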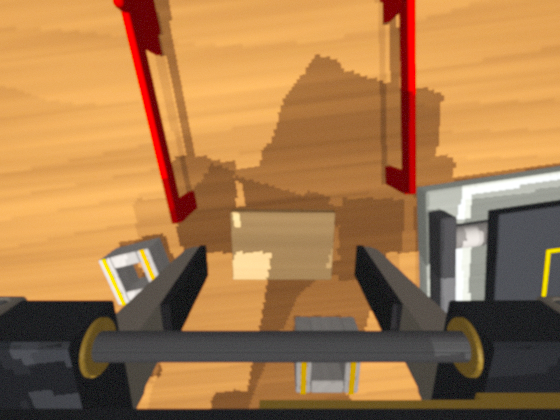

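The stray blank sits centred between the fingers at columns 232–334, with the goggle legs and the small weight clear. I'll grasp it and place it.

```bash
python3 - <<'E'
from h import *
c=np.array([.5960,.0318])
env.movel(P3(c,.0025)); effector.grasp(squeeze=20); st()
env.movel(P3(c,.10)); s=st()
env.reach(P3(PL,.12),R(PTH-np.pi/2)); st()
env.movel(P3(PL,.055)); pic,d,W=cloud('wrist'); save('place1',pic)
env.movel(P3(PL,.0485),rate=.06); st()
E
```

```text
t 7.53 p [0.5965 0.0318 0.0032] w 0.0696 F [-0.4  0.2  4.9]
t 8.32 p [0.5953 0.0321 0.0992] w 0.0696 F [-0.6 -0.  -1.3]
t 9.11 p [ 0.5656 -0.1535  0.1191] w 0.0694 F [-0.4  1.  -0.6]
t 10.0 p [ 0.5663 -0.1553  0.0492] w 0.0696 F [ 1.4 -0.2  1.4]
```

View pics/place1.png

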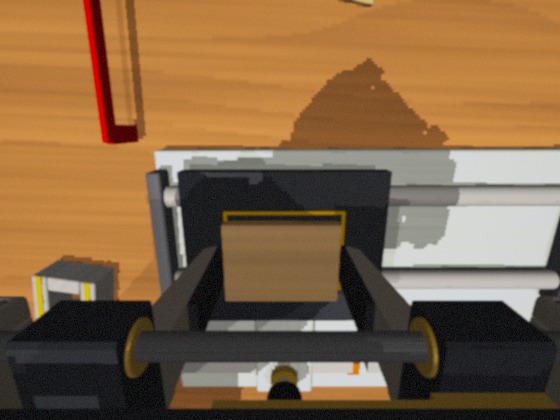

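```bash
sed -i 's/PL=np.array(\[0.5655,-0.1552\])/PL=np.array([0.5657,-0.157])/' h.py; python3 - <<'E'
from h import *
env.movel(P3(PL,.0485),rate=.05); st(); effector.release(); env.pause(.2); st()
env.movel(P3(PL,.15))
pic,d,W=cloud('wrist'); save('placed1',pic); np.save('placed1.npy',W)
E
```

```text
t 10.25 p [ 0.5663 -0.1568  0.0491] w 0.0698 F [1.1 1.8 4.9]
t 10.96 p [ 0.5656 -0.157   0.0485] w 0.0915 F [ 0.1 -0.1  0.3]
```

View pics/placed1.png

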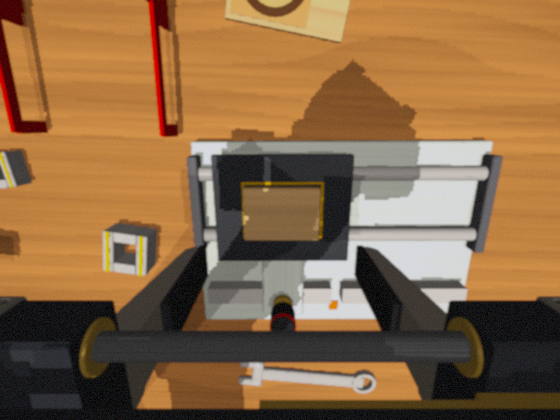

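The stray blank lies inside the outline: blank at columns 243–322, rows 186–240. Next is the first push.

```bash
cat >> h.py <<'E'
def push():
    r=R(MTH); z=.118
    a=MO+my*.165
    effector.grasp(squeeze=20)
    env.reach(P3(a,.20),r); env.movel(P3(a,z)); s0=np.array(env.sense()['wrist_force'])
    for d in [.150,.120,.095,.085,.081,.079,.077,.075,.073,.071]:
        env.movel(P3(MO+my*d,z),rate=.08 if d<.14 else .12)
        s=env.sense(); f=(np.array(s['wrist_force'])-s0)[:2]@my; y=(np.array(s['ee_pos'])[:2]-MO)@my
        print(d,'act',round(y,4),'f',round(f,1))
        if d<.09 and f>9: break
    env.pause(.15)
    env.movel(P3(MO+my*(y+.006),z+.001),rate=.15); env.movel(P3(MO+my*(y+.010),.175),rate=.2)
E
python3 - <<'E'
from h import *
env.movel(P3(PL,.22),rate=.25)
push(); st()
pic,d,W=cloud('side'); save('push1_s',pic)
effector.release()
p,r=look(P3(MO-my*.03,.05),MTH,.26); env.reach(p,r)
pic,d,W=cloud('wrist'); save('push1_w',pic); np.save('push1.npy',W); st()
E
```

```text
0.15 act 0.1498 f 0.1
0.12 act 0.1212 f 4.3
0.095 act 0.0956 f 3.8
0.085 act 0.0851 f 3.9
0.081 act 0.0809 f 3.3
0.079 act 0.0793 f 4.9
0.077 act 0.0792 f 9.8
t 19.49 p [0.5252 0.3378 0.175 ] w 0.0005 F [ 0.2 -0.1  0.2]
t 21.52 p [0.5116 0.2538 0.2591] w 0.0922 F [-0.4  0.3 -0.1]
```

View pics/push1_w.png

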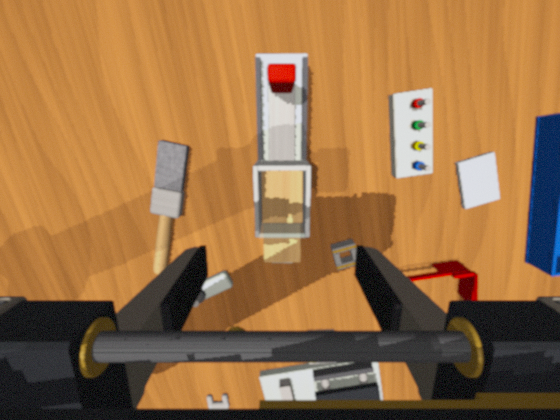

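View pics/push1_s.png

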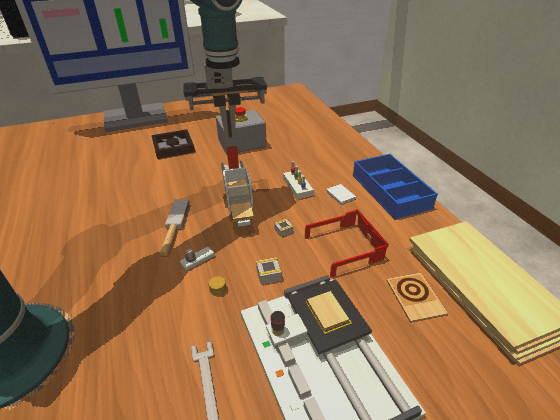

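The push hit its stop and the pusher sprang back (post at (282,75)). The blank stands out at (282,249). Grasp, draw and place it.

```bash
cat >> h.py <<'E'
def measure_out():
    pic,d,W=cloud('wrist'); 
    q=W[...,:2]-MO; a=q@mx; b=q@my; m=(abs(a)<.04)&(b<-.047)&(b>-.13)&(W[...,2]>.050)&(W[...,2]<.066)
    print('out: x',np.round(np.percentile(a[m],[1,99]),4),'y',np.round(np.percentile(b[m],[1,99]),4),'z',np.median(W[...,2][m]),m.sum())
    return np.percentile(b[m],1.)
def fetch(front):
    g=MO+my*(front+.034); r=R(MTH); z=.046
    env.reach(P3(g,.11),r); env.movel(P3(g,z),rate=.15); effector.grasp(squeeze=20); s=st()
    e=g-my*.034; env.movel(P3(e,z),rate=.08); st(); env.movel(P3(e,.14),rate=.2); return st()
def place(n,dx=0,dy=0,z0=.001):
    c=PL+np.array([dx,dy]); zb=.046+.01*n
    env.reach(P3(c,zb+.06),R(PTH)); st(); env.movel(P3(c,zb+.010),rate=.2)
    pic,d,W=cloud('wrist'); save(f'pl{n}a',pic)
    env.movel(P3(c,zb+.0015+z0),rate=.06); s=st()
    effector.release(); env.pause(.15); env.movel(P3(c,.16),rate=.2)
    pic,d,W=cloud('wrist'); save(f'pl{n}b',pic); np.save(f'pl{n}b.npy',W)
E
python3 - <<'E'
from h import *
f=measure_out()
fetch(f)
place(1)
E
```

```text
out: x [-0.0242  0.0246] y [-0.0962 -0.0606] z 0.055215112824809204 916
t 23.55 p [0.5017 0.1894 0.0461] w 0.0498 F [-0.7  0.2  0.6]
t 24.12 p [0.4962 0.1544 0.0461] w 0.0499 F [-0.7 -2.3  4.8]
t 24.74 p [0.4955 0.1564 0.1393] w 0.0497 F [ 0.4  0.9 -0.5]
t 25.97 p [ 0.5657 -0.1554  0.1153] w 0.0499 F [ 0.4  0.5 -0.1]
t 26.69 p [ 0.5659 -0.1569  0.0588] w 0.0495 F [ 0.9 -0.  -0.6]
```

```bash
python3 -c "
import cv2,numpy as np
a=cv2.imread('pics/pl1a.png');b=cv2.imread('pics/pl1b.png')
cv2.imwrite('pics/pl1ab.png',cv2.resize(np.hstack([a,b]),(800,300)))"
```

```text
(no output)
```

View pics/pl1ab.png

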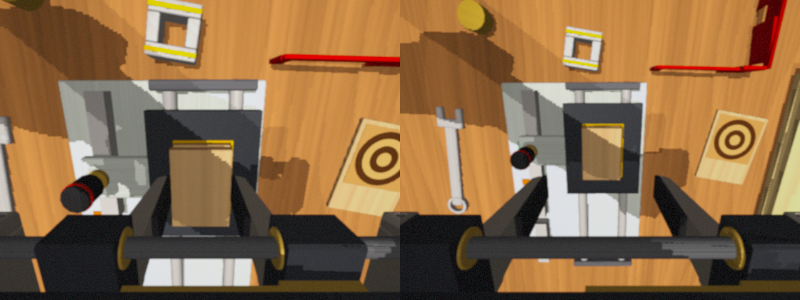

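```bash
cat >> h.py <<'E'
from scipy import ndimage as nd
def comp(m):
    l,n=nd.label(m); s=nd.sum(m,l,range(1,n+1)); return l==1+np.argmax(s)
def chk(W,ztop,x0=-.005):
    a=(W[...,:2]-PL)@np.array([np.cos(PTH),np.sin(PTH)]); b=(W[...,:2]-PL)@np.array([-np.sin(PTH),np.cos(PTH)]); Z=W[...,2]
    n=(abs(a)<.05)&(abs(b)<.065)
    m=comp(n&(abs(Z-ztop)<.004)); print('top',rect(W,m),'ab',np.round(np.percentile(a[m],[.5,99.5]),4),np.round(np.percentile(b[m],[.5,99.5]),4),'meanz',np.nanmean(Z[m]))
    n=(abs(a)<.07)&(abs(b)<.085); m=comp(n&(Z>.04)&(Z<.051)&~((a<-.054))); print('plate',rect(W,m),'ab',np.round(np.percentile(a[m],[.5,99.5]),4),np.round(np.percentile(b[m],[.5,99.5]),4))
E
python3 - <<'E'
from h import *
chk(np.load('placed1.npy'),.056); chk(np.load('pl1b.npy'),.066)
pic,d,W=cloud('wrist'); chk(W,.066); st()
E
```

```text
top (array([ 0.5662, -0.1555]), array([49.8, 70.2]), 1.9) ab [-0.024   0.0253] [-0.0332  0.0358] meanz 0.056323753081432205
plate (array([ 0.5657, -0.1566]), array([108. , 130.2]), 2.2) ab [-0.0527  0.054 ] [-0.0638  0.0648]
top (array([ 0.5648, -0.1561]), array([50.1, 70.5]), 1.7) ab [-0.0256  0.0239] [-0.0335  0.0359] meanz 0.06627764561972739
plate (array([ 0.5654, -0.1566]), array([107.4, 129.4]), 2.1) ab [-0.0529  0.0529] [-0.0637  0.065 ]
top (array([ 0.5648, -0.1558]), array([50.1, 69.9]), 1.8) ab [-0.0254  0.0239] [-0.0331  0.0359] meanz 0.0662700279570285
plate (array([ 0.5655, -0.1564]), array([107.5, 129.2]), 2.2) ab [-0.0529  0.0528] [-0.0633  0.0651]
t 28.36 p [ 0.5646 -0.1565  0.1584] w 0.0919 F [ 0.1 -0.3  0.1]
```

View pics/pl1b.png

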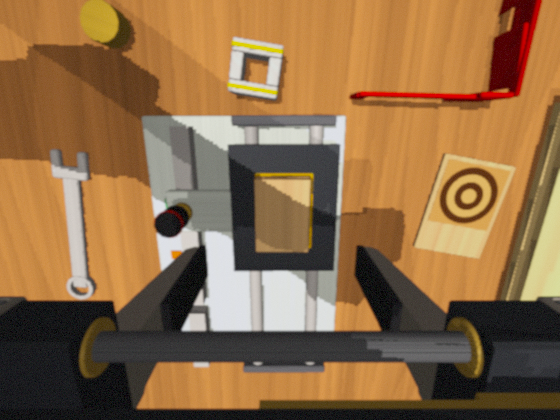

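Both blanks are within about 1 mm of the plate's centre. On to the second one from the magazine.

```bash
cat >> h.py <<'E'
def cycle(n):
    env.movel(P3(PL,.22),rate=.25)
    push(); effector.release()
    p,r=look(P3(MO-my*.03,.05),MTH,.26); env.reach(p,r); env.pause(.1)
    f=measure_out()
    if not (-.104<f<-.088): raise SystemExit('odd front %g'%f)
    s=fetch(f)
    if abs(s['gripper_width']-.0498)>.002: raise SystemExit('width')
    place(n); chk(np.load(f'pl{n}b.npy'),.056+.01*n)
E
python3 - <<'E'
from h import *
cycle(2); st()
E
```

```text
0.15 act 0.1498 f -0.7
0.12 act 0.1209 f 3.5
0.095 act 0.0954 f 2.3
0.085 act 0.085 f 2.8
0.081 act 0.0809 f 2.6
0.079 act 0.0793 f 4.5
0.077 act 0.0792 f 7.9
0.075 act 0.0791 f 11.8
out: x [-0.0254  0.0233] y [-0.0962 -0.0604] z 0.05525888461925321 920
t 40.28 p [0.5016 0.1894 0.0461] w 0.0499 F [ 0.4 -0.4  1.7]
t 40.86 p [0.4963 0.1544 0.0461] w 0.05 F [-1.  -1.3  3.5]
t 41.48 p [0.4954 0.1564 0.1393] w 0.0496 F [-0.5  0.8  0.2]
t 42.69 p [ 0.5656 -0.1553  0.1252] w 0.0498 F [ 0.7 -0.3 -0.1]
t 43.42 p [ 0.5659 -0.1569  0.0688] w 0.0496 F [-0.7 -0.2  0.5]
top (array([ 0.5648, -0.1559]), array([50.2, 69.9]), 2.1) ab [-0.0255  0.0239] [-0.0331  0.0358] meanz 0.07629359000451792
plate (array([ 0.5655, -0.1568]), array([107.5, 129.7]), 2.1) ab [-0.0529  0.0529] [-0.0637  0.065 ]
t 44.98 p [ 0.5648 -0.1564  0.1587] w 0.0917 F [ 0.1 -0.3 -1.3]
```

View pics/pl2b.png

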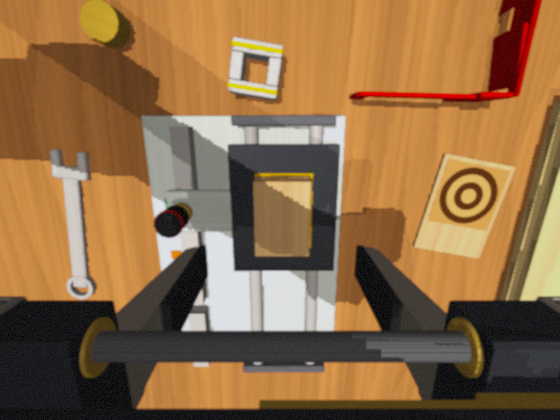

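```bash
python3 - <<'E'
from h import *
cycle(3); st()
pic,d,W=cloud('top'); save('top2',pic)
q=W[...,:2]-MO; a=q@mx; b=q@my; m=(abs(a)<.02)&(abs(b)<.028); print('mag z',np.percentile(W[...,2][m],[10,50,90]))
f=tip_of('top','weight'); print([(round(a['score'],2),np.round(a['at'],3).tolist()) for a in f])
from fit2 import fits
fits('top',W,pic)
E
```

```text
0.15 act 0.1499 f -1.1
0.12 act 0.1207 f 1.1
0.095 act 0.0952 f 1.2
0.085 act 0.0851 f 2.5
0.081 act 0.081 f 2.6
0.079 act 0.0793 f 4.2
0.077 act 0.0792 f 6.3
0.075 act 0.0791 f 11.7
out: x [-0.0253  0.0242] y [-0.0961 -0.0605] z 0.055172479590800794 918
t 56.91 p [0.5016 0.1895 0.0461] w 0.0499 F [-0.6 -0.6  2.3]
t 57.48 p [0.4962 0.1546 0.0461] w 0.05 F [-0.5 -2.7  3.4]
t 58.1 p [0.4955 0.1565 0.1393] w 0.0495 F [ 0.3 -0.1 -0.5]
t 59.32 p [ 0.5656 -0.1553  0.1352] w 0.0498 F [0.2 0.4 0.1]
t 60.04 p [ 0.5659 -0.1569  0.0788] w 0.0499 F [-0.8  0.1 -0.1]
top (array([ 0.5648, -0.1562]), array([50.2, 70.2]), 2.0) ab [-0.0255  0.0239] [-0.0336  0.0357] meanz 0.08626384676380865
plate (array([ 0.5655, -0.1568]), array([107.5, 129.7]), 2.1) ab [-0.053   0.0529] [-0.0639  0.065 ]
t 61.56 p [ 0.5649 -0.1564  0.1588] w 0.0922 F [ 1.2 -0.3 -0.3]
mag z [0.04213305 0.04565937 0.04952547]
[(0.74, [0.533, -0.03, 0.002]), (0.54, [0.591, 0.133, 0.0]), (0.33, [0.396, 0.008, 0.001])]
top plate (array([ 0.5816, -0.1012]), array([ 51.3, 111.9]), 59.1) [ 0.5832 -0.1091  0.0461]
top weight (array([ 0.5336, -0.0232]), array([41.5, 47.6]), 87.8) [ 0.5331 -0.0226  0.028 ]
top rim (array([0.5112, 0.2512]), array([84.4, 63.3]), 81.1) [0.5114 0.2508 0.1033]
top post (array([0.5311, 0.3762]), array([13.7, 25.7]), 84.8) [0.5312 0.376  0.1459]
```

View pics/pl3b.png

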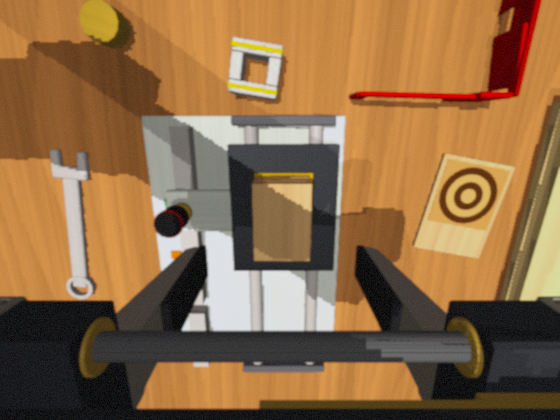

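View pics/top2.png

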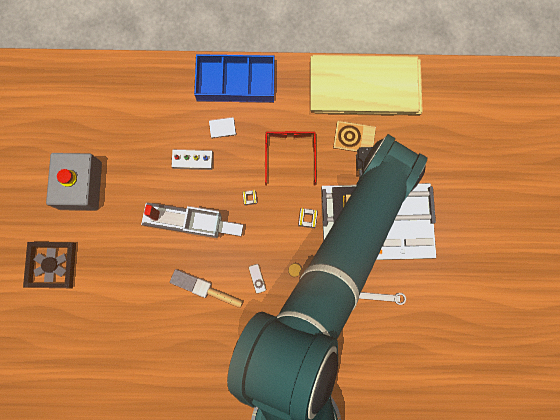

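The magazine is empty and four blanks are stacked. The weight was knocked aside to about (308,217) in the top view, so I need to measure it again.

```bash
python3 - <<'E'
from h import *
p,r=look([.533,-.026,.02],0.0,.20); env.movel(P3(PL,.2),rate=.25); env.reach(p,r); env.pause(.2)
pic,d,W=cloud('wrist'); save('wt',pic); X,Y,Z=W[...,0],W[...,1],W[...,2]
m=comp((abs(X-.533)<.05)&(abs(Y+.026)<.05)&(Z>.022)&(Z<.034)); print(rect(W,m),np.nanmedian(Z[m]))
st()
E
```

```text
(array([ 0.5348, -0.0255]), array([46.2, 46. ]), 83.0) 0.028252907161648744
t 62.89 p [ 0.5339 -0.0051  0.1999] w 0.0921 F [-0.2 -0.7 -0. ]
```

View pics/wt.png

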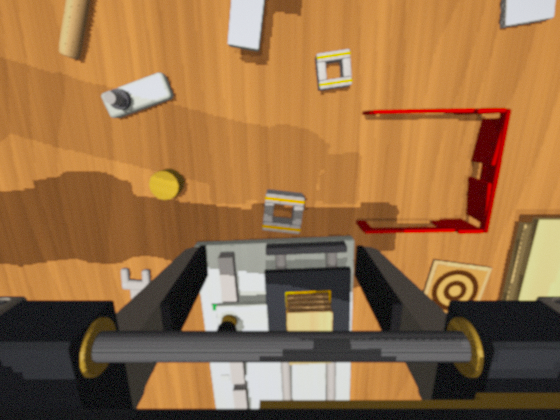

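```bash
python3 - <<'E'
from h import *
pic,d,W=cloud('wrist'); p=pic.astype(int); m=(p[...,0]>120)&(p[...,1]<50)&(p[...,2]<50)&(W[...,0]>.59); print('gog',np.nanpercentile(W[m],[0,1,50,99,100],axis=0))
c=np.array([.5348,-.0255]); r=R(np.deg2rad(-7))
env.reach(P3(c,.10),r); env.movel(P3(c,.05)); pic,d,W=cloud('wrist'); save('wt2',pic); st()
E
```

```text
gog [[ 6.28087548e-01 -6.06440409e-02  3.75208519e-04]
 [ 6.31006777e-01 -4.55260921e-02  2.37434331e-02]
 [ 7.56415466e-01  3.62354961e-02  4.62523052e-02]
 [ 7.67153965e-01  9.14011785e-02  5.02005071e-02]
 [ 7.68391489e-01  9.15274326e-02  5.11745095e-02]]
t 63.97 p [ 0.5361 -0.0254  0.0515] w 0.0918 F [ 0.  -0.8  0.1]
```

View pics/wt2.png

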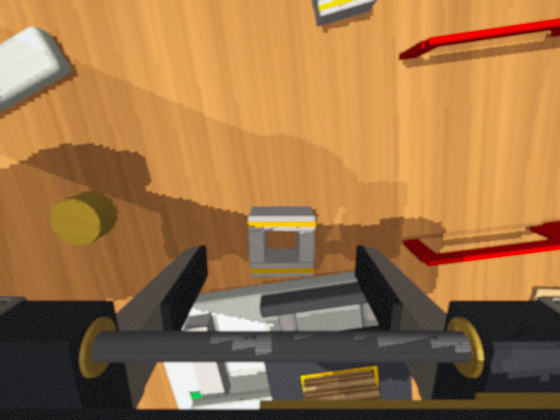

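The weight is centred between the fingers at column 282, and the goggle legs are clear at column 405 and beyond.

```bash
python3 - <<'E'
from h import *
c=np.array([.5348,-.0255])
env.movel(P3(c,.0045),rate=.1); effector.grasp(squeeze=40); st()
env.movel(P3(c,.03),rate=.1); st(); env.movel(P3(c,.17),rate=.2); st()
w=PL+[-.0003,.0005]
env.reach(P3(w,.17),R(PTH)); st()
env.movel(P3(w,.105),rate=.12); s=st(); pic,d,W=cloud('wrist'); save('wt3',pic)
E
```

```text
t 65.33 p [ 0.5351 -0.0255  0.0046] w 0.0457 F [1.2 0.7 0.5]
t 65.74 p [ 0.5348 -0.0252  0.0303] w 0.0457 F [-0.2  0.1 -4. ]
t 66.59 p [ 0.5338 -0.0252  0.1689] w 0.0457 F [-0.5 -0.4 -3.4]
t 67.19 p [ 0.5643 -0.1572  0.1683] w 0.046 F [ 0.6 -0.6 -3.4]
t 67.88 p [ 0.5658 -0.1564  0.1053] w 0.0454 F [ 0.3  0.  -2.4]
```

View pics/wt3.png

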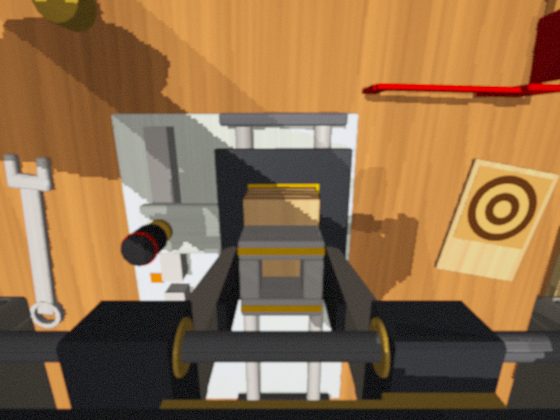

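```bash
python3 - <<'E'
from h import *
w=PL+[-.0003,.0005]
for z in [.096,.0935,.0925,.0917,.0909,.0901,.0893]:
    env.movel(P3(w,z),rate=.05); env.pause(.15); s=st()
    if s['wrist_force'][2]>-1.2: break
effector.release(); env.pause(.2); env.movel(P3(w,.19),rate=.15); env.pause(.2); st()
pic,d,W=cloud('wrist'); save('wt4',pic)
a=(W[...,:2]-PL)@np.array([np.cos(PTH),np.sin(PTH)]); b=(W[...,:2]-PL)@np.array([-np.sin(PTH),np.cos(PTH)]); Z=W[...,2]
n=(abs(a)<.06)&(abs(b)<.065)
for zz in (.114,.086): m=comp(n&(abs(Z-zz)<.004)); print(zz,rect(W,m),np.nanmean(Z[m]))
print('rel w',PL)
chk(W,.114)
E
```

```text
t 68.42 p [ 0.5655 -0.1566  0.0962] w 0.0456 F [-0.3  0.8 -2.8]
t 68.82 p [ 0.5654 -0.1565  0.0935] w 0.0455 F [ 0.3  0.  -2.7]
t 69.22 p [ 0.5654 -0.1565  0.0925] w 0.0456 F [ 0.7 -0.5 -3.3]
t 69.62 p [ 0.5654 -0.1565  0.0917] w 0.0454 F [ 0.7  0.4 -2.9]
t 70.02 p [ 0.5654 -0.1565  0.0909] w 0.0457 F [-0.5  0.3 -1.8]
t 70.42 p [ 0.5655 -0.1566  0.0906] w 0.0455 F [-2.3  1.   6.3]
t 72.44 p [ 0.5648 -0.1564  0.189 ] w 0.0922 F [-0.2 -0.3  0.1]
0.114 (array([ 0.5644, -0.1563]), array([46.1, 45.6]), 1.9) 0.11417157670496668
0.086 (array([ 0.5637, -0.1305]), array([49.7, 18.8]), 1.9) 0.08626121227847217
rel w [ 0.5657 -0.157 ]
top (array([ 0.5644, -0.1563]), array([46.1, 45.6]), 1.9) ab [-0.024   0.0213] [-0.0218  0.0234] meanz 0.11417157670496668
plate (array([ 0.5654, -0.1566]), array([107.5, 129.8]), 2.1) ab [-0.0529  0.0528] [-0.0638  0.0652]
```

View pics/wt4.png

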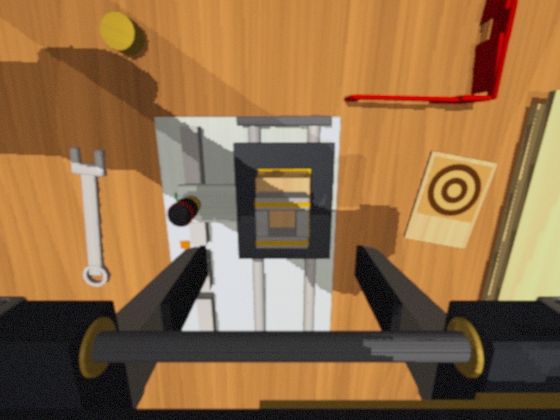

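The weight stands centred at (283,222), about 1 mm off. Now the knob, at (183,211).

```bash
python3 - <<'E'
from h import *
p,r=look([.466,-.19,.08],PTH-np.pi/2,.19); env.reach(p,r); env.pause(.2)
pic,d,W=cloud('wrist'); save('kn',pic); X,Y,Z=W[...,0],W[...,1],W[...,2]
k=(abs(X-.466)<.03)&(abs(Y+.16)<.03)&(Z>.084)&(Z<.094); print('knob',rect(W,k),np.nanmean(W[k],0),k.sum())
b=(abs(X-.466)<.03)&(Y<-.19)&(Y>-.36); print('bar z',np.nanpercentile(Z[b],[50,95,99.5]))
print([(round(a['score'],2),np.round(a['at'],4)) for a in tip_of('wrist','knob_grip')]); st()
E
```

```text
knob (array([ 0.4679, -0.1606]), array([24.1, 23.6]), 89.7) [ 0.46837285 -0.16075074  0.08792702] 510
bar z [0.29314764 0.31290683 0.31420096]
[(0.78, array([ 0.4676, -0.1603,  0.0826]))]
t 73.96 p [ 0.468  -0.1906  0.19  ] w 0.0917 F [ 0.7 -0.5 -0.2]
```

View pics/kn.png

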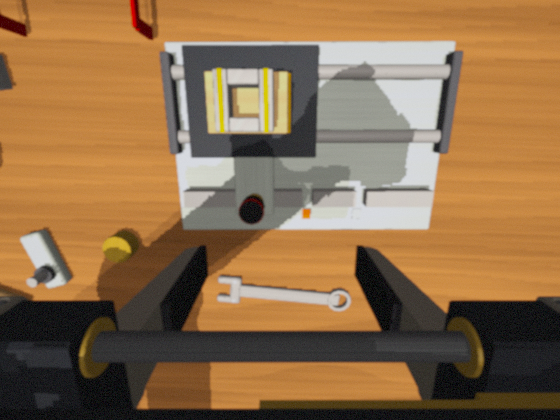

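```bash
python3 - <<'E'
from h import *
c=np.array([.4668,-.1606])
env.reach(P3(c,.12),R(PTH-np.pi/2)); env.movel(P3(c,.059),rate=.1); effector.grasp(squeeze=40); st()
p,_=T(); print(p)
for dz in [.005,.010,.0135]:
    env.movel(P3(c,.059+dz),rate=.05); env.pause(.15); st()
E
```

```text
t 76.16 p [ 0.4668 -0.1609  0.059 ] w 0.0233 F [-0.3 -1.6 -0.6]
[ 0.46681154 -0.16086166  0.05900763]
t 76.56 p [ 0.4668 -0.1607  0.0639] w 0.023 F [ 0.4 -2.2 -5.5]
t 76.96 p [ 0.4668 -0.1605  0.069 ] w 0.0236 F [ 1.5 -0.8 -5.2]
t 77.36 p [ 0.4668 -0.1605  0.0725] w 0.0232 F [ 1.2 -0.4 -4.8]
```

```bash
python3 - <<'E'
from h import *
c=np.array([.4668,-.1606]); d=np.array([np.sin(PTH),-np.cos(PTH)]); z=.0725
for k in [.004,.012,.03,.045,.06]:
    env.movel(P3(c+d*k,z),rate=.04); s=st()
    if s['wrist_force'][2]>-2.5: print('lost?'); break
env.pause(.3); st()
pic,dd,W=cloud('top'); save('slid_t',pic)
pic,dd,W=cloud('side'); save('slid_s',pic)
E
```

```text
t 77.61 p [ 0.4669 -0.1644  0.0724] w 0.0233 F [ 2.1  0.9 -5.6]
t 77.96 p [ 0.4673 -0.1735  0.0726] w 0.0228 F [ 2.2  0.2 -5.3]
t 78.56 p [ 0.4681 -0.1921  0.0728] w 0.023 F [ 2.5 -3.3 -5.5]
t 79.08 p [ 0.4686 -0.2067  0.0727] w 0.0234 F [ 3.  -0.8 -5.6]
t 79.61 p [ 0.4692 -0.2215  0.0727] w 0.0233 F [ 3.  -1.2 -6.1]
t 79.91 p [ 0.4692 -0.2211  0.0727] w 0.0233 F [ 3.2 -2.1 -5.5]
```

View pics/slid_s.png

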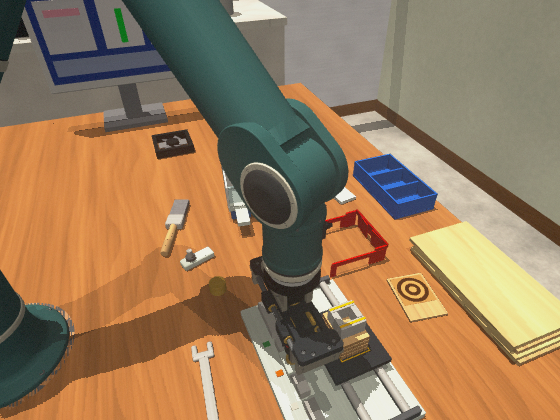

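```bash
python3 - <<'E'
from h import *
c=np.array([.4668,-.1606]); d=np.array([np.sin(PTH),-np.cos(PTH)]); e=c+d*.06
for z in [.0695,.067,.064,.061,.0595]:
    env.movel(P3(e,z),rate=.05); env.pause(.15); s=st()
    if s['wrist_force'][2]>1.5: print('up force'); break
E
```

```text
t 80.41 p [ 0.4691 -0.2205  0.0695] w 0.0233 F [ 5.  -1.8 -5.5]
t 80.81 p [ 0.4691 -0.2205  0.067 ] w 0.0231 F [ 4.6 -1.5 -5.8]
t 81.21 p [ 0.4691 -0.2204  0.064 ] w 0.0231 F [ 4.4 -0.3 -4.6]
t 81.61 p [ 0.4691 -0.2205  0.061 ] w 0.0235 F [ 4.4 -0.1 -5. ]
t 82.01 p [ 0.4691 -0.2205  0.0595] w 0.0228 F [ 4.7  1.4 -3.7]
```

The pin followed down with no upward reaction from the bar. I'll release and check.

```bash
python3 - <<'E'
from h import *
e=np.array([.4690,-.2206])
effector.release(); env.pause(.2); env.movel(P3(e,.16),rate=.12)
p,r=look([.50,-.2,.08],PTH-np.pi/2,.24); env.reach(p,r); env.pause(.3); st()
pic,d,W=cloud('wrist'); save('fin',pic); X,Y,Z=W[...,0],W[...,1],W[...,2]
k=(abs(X-.469)<.03)&(abs(Y+.22)<.03)&(Z>.08)&(Z<.104); print('knob',rect(W,k),np.nanmedian(Z[k]),k.sum())
n=(abs(X-.567)<.06)&(abs(Y+.216)<.08)
m=comp(n&(abs(Z-.114)<.004)); print('weight',rect(W,m))
m=comp(n&(abs(Z-.046)<.004)&(X>.51)); print('plate',rect(W,m))
m=(n&(abs(Z-.086)<.004)); print('blank',rect(W,m))
E
```

```text
t 85.06 p [ 0.5172 -0.2004  0.2392] w 0.0921 F [0.5 0.2 0.1]
knob (array([ 0.4702, -0.2186]), array([23.5, 23.2]), 2.7) 0.08818542617273972 351
weight (array([ 0.5674, -0.2151]), array([45.5, 46.1]), 2.0)
plate (array([ 0.5656, -0.2151]), array([111.7, 130.3]), 2.0)
blank (array([ 0.5676, -0.2146]), array([49.5, 70.3]), 2.0)
```

View pics/fin.png

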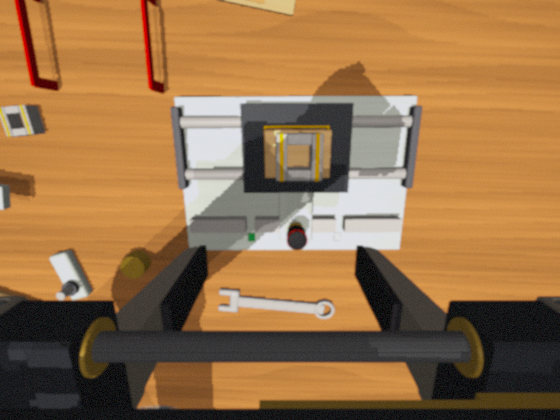

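The knob top is at 88 mm, the same as when pinned at load. It stands over the orange mark at (297,236), and the stack and weight are centred on the plate. Handing in.

```bash
python3 - <<'E'
from h import *
env.pause(.3); print(workorder.finish_job()); st()
E
```

```text
the job is handed in; nothing more can be done
None
the job is handed in; nothing more can be done
```

I finished the job and handed it in at about 85 s; the hand-in reports no verdict.

- **Blanks:** I placed the stray blank first, then fed, drew out level and stacked the three from the magazine. The top camera then showed the magazine's bare floor, so it was empty. Each blank measured about 1 mm off the plate's centre and within about 0.5° of its long side when placed.
- **Weight:** The larger weight was knocked about 4 cm aside during the run, so I measured it again before picking it up. It stands flat on the four-blank stack.
- **Carriage:** I lifted the knob 13.5 mm, slid the carriage 60 mm to the orange mark and let the pin down. The wrist camera read the knob top at 88 mm, the same as when it was pinned at the load notch. It put the knob's own travel at about 58 mm and the plate's at about 58.5 mm, so a pinned work notch fits within camera error.
- **Final look:** The weight and the top blank were each about 2 mm from the measured plate centre. That plate fit came out slightly too wide (112 mm instead of 105 mm), so part of the 2 mm is fit error. The gripper was open and well clear of everything.

No check failed. Early on, the trained networks placed the plate, stray blank and weight 2 to 5 mm away from the depth fits in y. I corrected the plate by about 2 mm when I placed the first blank. I did not measure the other bench items at the end, but no move touched them and they look unmoved in the pictures.

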